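Plug in the driver module and shut the controller box

TASK

The robot's controller box lies on its back on the desk with its hinged door standing open. Plug the loose driver module fully home into the socket inside the box, then swing the door over and press it shut until its catch snaps in and it stays flush. Leave the mouse, the screwdriver and the bearing ring where they are.

Things in the scene. Friction and masses are not known exactly. Their poses are not given: they have to be found in the camera images.
- enclosure: Mid-grey plastic box lying on its back, fixed to the desk, open on top: 200 (its x) x 170 (its y) x 80 mm high, walls and floor 5 mm. Origin: centre of its underside, z up. The door is hinged along the top rim of its +y side; in the middle of the -y inner wall, just under the rim, is a spring catch (a 28 mm long steel roller reaching 17 mm in from the outer face).
- socket (a point): Centre of the socket's mouth inside the box, at the top face of a black socket block 56 x 60 x 18 mm standing on the box floor, 12 mm from the box centre towards -y and 23 mm above the desk. The hole is 26 mm (box x) x 36 mm (box y) and 16 mm deep, with a 2 mm chamfer; axes as the box.
- module: Black driver module standing upright on the desk: a body 34 (its x) x 46 (its y) x 38 mm high on top of a smaller grey block plug 24 (x) x 34 (y) x 14 mm high; 52 mm high in all, 90 g nominal. Origin: centre of the plug's underside, z up. Fully home the plug is 14 mm down the socket and the body rests on the socket block; it fits either way round (half a turn).
- hinge (a point): Middle of the door's hinge line, on the top rim of the box's +y side, 80 mm above the desk; the line runs along the box's x. Axes as the box.
- door (a joint): Door angle, rad: 0 shut flat on the box, 1.57 upright, limit 2.1 leaning outwards; it stays where it is left. Panel 200 x 170 x 8 mm, 250 g, with a tongue 20 mm wide reaching 20 mm below its inner face, 18 mm from the free edge. Below about 0.075 rad the tongue meets the catch: 5 to 9 N near the free edge pushes it past, then it snaps to 0 and is held.
- door_push (a point): Point on the door's outer face (the top when shut), on its centre line 145 mm from the hinge line and 25 mm from the free edge: a good place to push. It moves with the door; its z axis is the outward normal of that face, its -y axis points from the hinge to the free edge.
- mouse: Bystander: black computer mouse, 105 x 62 x 34 mm. Origin: centre of its underside.
- screwdriver: Bystander: small screwdriver lying on the desk, 170 mm long along its x. Origin: under its middle.
- bearing: Bystander: flat steel bearing ring, 72 mm outer and 52 mm inner diameter, 5 mm thick, lying on the desk. Origin: centre of its underside.
There are look-alikes about, which are no part of the job. What is shaped like the module but red or yellow is not meant.

How it is judged:
By the outcome, as a careful person would: the job done as asked, in the order asked, and still so for the second after the job is handed in, with the robot touching nothing.
It also fails if it takes over 58 s, if anything falls off the work surface, if the arm or the gripper's body presses on something with over 40 N, if the wrist force passes 120 N, or if a joint passes its speed limit or range.

ROBOT

A 6-joint arm with a two-finger parallel gripper is mounted at the origin on the work surface. World frame = base frame: x ahead of the robot, y to its left, z up, the work surface at z = 0. Lengths are in m, angles in rad, forces in N, time in s.
With the tool pointing down it reaches from about 0.275 to 0.825 m from the base axis. Payload 5.2 kg.
Tool frame: the origin (TCP) lies at the centre of the arm's flange, where the gripper is bolted on; the fingertips stand nose_length ahead of it and the grasp point (between the pads) lies 167 mm ahead of it (nose_length is the distance from the TCP to the fingertips, in m); z points along the fingers, y is the line along which they close (so a half turn about z gives the same grasp; the last joint's range is limited). The gripper opens to 93 mm and grips with 3 to 60 N. Pads are 15 mm wide; open, the fingers measure 128 mm over their backs; the gripper's body (75 mm by 188 mm) begins 65 mm behind the grasp point.
Start: joints at [-1.412, 0.259, 1.535, -0, 1.348, -0.203], TCP at [0.195, -0.514, 0.405] pointing down, gripper open.
Joint ranges: [-3.14, 3.14], [-0.91, 2.08], [0.19, 2.58], [-1.22, 4.36], [0.22, 2.71], [-3.12, 3.12]. Speed limits (rad/s): [2.57, 2.57, 3.14, 3.14, 3.14, 3.14].

INTERFACE

Orientations are given as a rotation vector (axis times angle).
In Python, from rig import sense, camera, camera_info, finish_job, nose_length gives the robot as it stands.
- The arm moves only by the tool jog_arm, never from a script. Its argument "increments" is a list that holds one entry, the list of rows, each a list of 5 numbers: the shift along the world's x, y, z in mm, then the turn about the world's z in degrees, then the closure, from -1 (fully open) to 1 (shut). In form: [[[x, y, z, spin, fingers], ...]]. A call has exactly 8 rows; each row shifts and turns the commanded pose from where the row before left it; what a row does not reach is not made up. A row lasts 1/8 s, in which the tool goes at most 62.5 mm and 10.7 degrees, less where a joint would pass 70% of its speed; a pose out of reach is approached as far as the arm can. A call is refused whole if a number of a shift passes 62.5 or a number of a turn 10.7, either way. A call with a gripper value outside its range is refused whole. The fingers move at their own pace and stop on an object; "newtons" is the grip in N (left out, the last holds). Time passes only in rows, so rows that do not move let the fingers close, or fill a call up. It gives the time, the measured TCP pose, the force, the opening and the grip force at its end, in the units of the state.
- sense(): the state, without advancing time (a new reading comes with each control period).
- camera(name): name is "side" or "top" or "wrist"; returns the picture (420x560x3 uint8, red, green, blue); there is no depth.
- camera_info(name): a dict with "camera_matrix" (3x3 intrinsics, pixels), "R" (3x3) and "t" (3): a world point X has camera coordinates R X + t; the wrist camera has in their place "T_tool_cam" (4x4, takes a point from camera to tool coordinates, whose origin is the TCP and whose axes are the flange's). Camera axes: x right, y down, z forward; pixel columns grow to the right and rows downward; lengths in m; the calibration is good to about 2 mm. The wrist camera is an equidistant fisheye: a pixel r from the principal point sees the ray r / f radians off the axis. A picture is of the moment at which its call begins: read the wrist's pose just before it. camera_info takes no time and is no camera call.
- finish_job(): hands the job in; it is judged then, once.
The state is a dict: "t": time; "qpos": joint angles; "qd": joint speeds; "joint_efforts": joint torques, N m; "position": TCP position; "eef_rot": TCP orientation; "ft_force": force on the tool from outside, world axes, zero at the start; "torque": the same for the moment, N m; "width": finger opening in m; "gripper_force": force on a finger pad.
Only numpy, scipy, OpenCV 4.12 (cv2) and the standard library are available. Lean on these libraries where they do the work, as an engineer would, in place of code of your own. Each camera call takes 0.05 s, during which the arm holds its last target. There are 200 camera calls.

## Working session

There is one attempt and no reset: what is moved stays moved. The work goes in short steps, Python scripts to look and compute and a tool call to move; the robot and the scene stay as the last step left them, time stands still between calls to the robot, and variables do not carry over. Pictures are saved under pics/ and viewed, at most 10 in all, crops included, and the job is handed in when it is done.

Besides the shell and the picture viewer there is one more tool, called after "Request:" in YAML: its name, and indented under it one key for each argument. jog_arm: Moves the arm, as the interface text tells. Its arguments: {"type":"object","properties":{"increments":{"type":"array","items":{"type":"array","items":{"type":"array","items":{"type":"number"}}}},"newtons":{"type":"number"}},"required":["increments"]}

```bash
mkdir -p pics; python3 - <<'E'
from rig import *
import cv2,numpy as np
print(nose_length if not callable(nose_length) else nose_length())
s=sense();print(s)
for n in("side","top","wrist"):
    im=camera(n);cv2.imwrite(f"pics/{n}0.png",im[:,:,::-1]);np.set_printoptions(precision=4,suppress=True);print(n,camera_info(n))
E
```

```text
0.1861
{'t': 0.0, 'qpos': array([-1.41180867e+00,  2.59318705e-01,  1.53608928e+00,  2.01922050e-05,
        1.34800703e+00, -2.02811576e-01]), 'qd': array([-9.39071876e-04, -7.15289696e-04, -1.66632934e-03,  8.95921817e-05,
       -8.61048716e-04, -4.34523790e-04]), 'joint_efforts': array([ 1.54134403e-03, -4.37300634e+01, -2.83992809e+01,  7.21213524e-02,
        4.16731217e-02, -1.66667378e-04]), 'position': array([ 0.19466011, -0.51416227,  0.403928  ]), 'eef_rot': array([-3.08853838e+00, -5.64883706e-01, -9.35852991e-05]), 'ft_force': array([-0.47919301, -0.74064934, -0.49841111]), 'torque': array([ 0.02231721,  0.04654345, -0.02362586]), 'gripper_force': 0.0, 'width': 0.0927594857479958}
side {'camera_matrix': array([[502.8896,   0.    , 290.1152],
       [  0.    , 502.8896, 210.596 ],
       [  0.    ,   0.    ,   1.    ]]), 'R': array([[-0.9684, -0.2493, -0.0055],
       [-0.1527,  0.6104, -0.7773],
       [ 0.1972, -0.7519, -0.6291]]), 't': array([0.5597, 0.1418, 1.1069])}
top {'camera_matrix': array([[394.8964,   0.    , 280.2388],
       [  0.    , 394.8964, 203.5264],
       [  0.    ,   0.    ,   1.    ]]), 'R': array([[-0.0255, -0.9996, -0.0156],
       [-0.993 ,  0.0271, -0.1146],
       [ 0.1149,  0.0125, -0.9933]]), 't': array([0.0165, 0.5536, 1.0318])}
wrist {'camera_matrix': array([[325.1923,   0.    , 277.6923],
       [  0.    , 325.1923, 210.1617],
       [  0.    ,   0.    ,   1.    ]]), 'T_tool_cam': array([[ 0.0008, -0.9622, -0.2724,  0.075 ],
       [ 1.    ,  0.0009, -0.0003,  0.0004],
       [ 0.0006, -0.2724,  0.9622,  0.021 ],
       [ 0.    ,  0.    ,  0.    ,  1.    ]])}
```

View pics/top0.png

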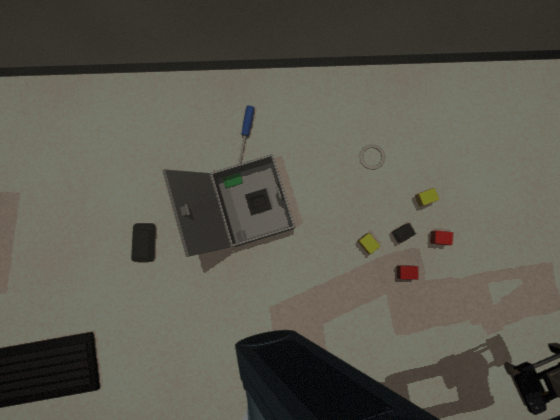

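View pics/side0.png

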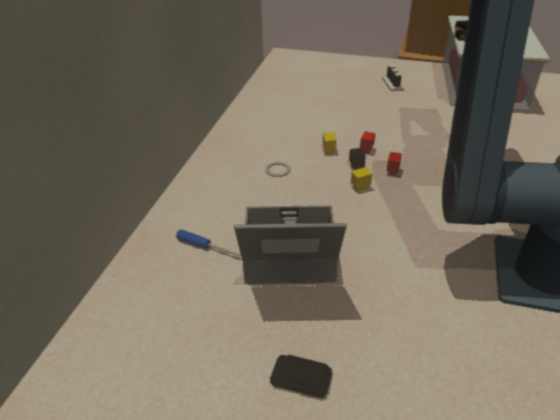

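Top view: box rim corners about (216,174), (272,157), (294,228), (233,246), door open to the left; the black module is at (403,233) with yellow and red look-alikes around it. Side view: black module at (357,157).

```bash
cat > h.py <<'E'
from rig import *
import cv2,numpy as np
from scipy.spatial.transform import Rotation as Ro
np.set_printoptions(precision=4,suppress=True)
def ray(name,uv,pose=None):
    """camera centre and unit ray, world"""
    c=camera_info(name);K=c["camera_matrix"];a=(np.array(uv,float)-K[:2,2])/[K[0,0],K[1,1]]
    if name!="wrist":
        d=c["R"].T@np.r_[a,1];return -c["R"].T@c["t"],d/np.linalg.norm(d)
    th=np.hypot(*a);d=np.r_[a/max(th,1e-9)*np.sin(th),np.cos(th)]
    p,r=pose;R=Ro.from_rotvec(r).as_matrix();T=c["T_tool_cam"]
    return p+R@T[:3,3],R@T[:3,:3]@d
def onz(o,d,z): return o+d*(z-o[2])/d[2]
def tri(rays):
    A=0;b=0
    for o,d in rays:
        P=np.eye(3)-np.outer(d,d);A=A+P;b=b+P@o
    x=np.linalg.solve(A,b);return x,[round(1e3*np.linalg.norm(np.cross(x-o,d)),1) for o,d in rays]
def proj(name,X,pose=None):
    c=camera_info(name);K=c["camera_matrix"]
    if name!="wrist":
        v=K@(c["R"]@X+c["t"]);return v[:2]/v[2]
    p,r=pose;T=c["T_tool_cam"];v=Ro.from_rotvec(r).as_matrix().T@(X-p);v=T[:3,:3].T@(v-T[:3,3])
    s=np.hypot(v[0],v[1]);return K[:2,2]+K[0,0]*np.arctan2(s,v[2])*v[:2]/s
E
python3 - <<'E'
from h import *
import json
print("mod",onz(*ray("top",(403,232)),.05),tri([ray("top",(403,232)),ray("side",(357,154))]))
for p in[(216,174),(272,157),(294,228),(233,246)]:print(onz(*ray("top",p),.08))
for p in[(165,169),(187,256)]:print("door free at z",onz(*ray("top",p),.2))
for p in[(248,122),(144,242),(372,157)]:print(onz(*ray("top",p),.01))
s=sense();print(Ro.from_rotvec(s["eef_rot"]).as_matrix())
E
```

```text
mod [ 0.4682 -0.3172  0.05  ] (array([ 0.4672, -0.3189,  0.0446]), [np.float64(1.1), np.float64(1.1)])
[0.6301 0.1663 0.08  ]
[0.671  0.0196 0.08  ]
[ 0.4845 -0.0322  0.08  ]
[0.4429 0.1242 0.08  ]
door free at z [0.6215 0.2626 0.2   ]
door free at z [0.4219 0.2115 0.2   ]
[0.7903 0.0872 0.01  ]
[0.4607 0.3772 0.01  ]
[ 0.6795 -0.2559  0.01  ]
[[ 0.9353  0.3539 -0.0002]
 [ 0.3539 -0.9353  0.0013]
 [ 0.0003 -0.0013 -1.    ]]
```

Request:
jog_arm:
  increments:
    - [[33, 23, -5, 10, -1], [33, 23, -5, 10, -1], [33, 23, -5, 10, -1], [33, 23, -5, 10, -1], [33, 23, -5, 10, -1], [33, 23, -5, 10, -1], [33, 23, -5, 10, -1], [33, 23, -5, 10, -1]]

```text
t: 1.15
position: [0.4597, -0.3294, 0.3643]
eef_rot: [-1.997, -2.425, -0.0]
ft_force: [0.1, -0.3, -0.1]
width: 0.0928
gripper_force: 0.0
```

```bash
cat > snap.py <<'E'
from h import *
import sys,json
n=sys.argv[1];cam=sys.argv[2] if len(sys.argv)>2 else "wrist"
s=sense();im=camera(cam);cv2.imwrite(f"pics/{n}.png",im[:,:,::-1])
json.dump([s["position"].tolist(),s["eef_rot"].tolist()],open(f"pics/{n}.json","w"))
R=Ro.from_rotvec(s["eef_rot"]).as_matrix()
print(s["t"],s["position"],"yaw",np.degrees(np.arctan2(R[1,0],R[0,0])),"q",s["qpos"],"qd",abs(s["qd"]).max())
E
python3 snap.py w1
```

```text
1.15 [ 0.4597 -0.3294  0.3643] yaw 101.06022742368242 q [-0.819   0.3161  1.5577 -0.0001  1.2683 -1.0121] qd 0.8077627983886916
```

View pics/w1.png

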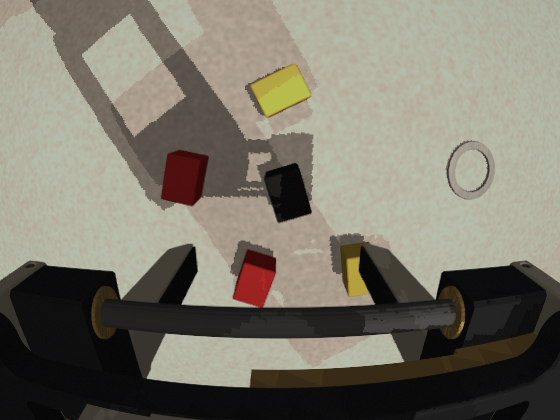

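Wrist view: black module at about (288,192), reds at (185,178) and (255,278), yellows at (280,90) and (355,268), ring at (470,170).

```bash
python3 - <<'E'
from h import *
im=cv2.imread("pics/w1.png")[150:235,240:340]
im=np.clip(im.astype(float)*2.2+10,0,255).astype(np.uint8)
cv2.imwrite("pics/w1c.png",cv2.resize(im,None,fx=7,fy=7,interpolation=cv2.INTER_CUBIC))
E
```

```text
(no output)
```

View pics/w1c.png

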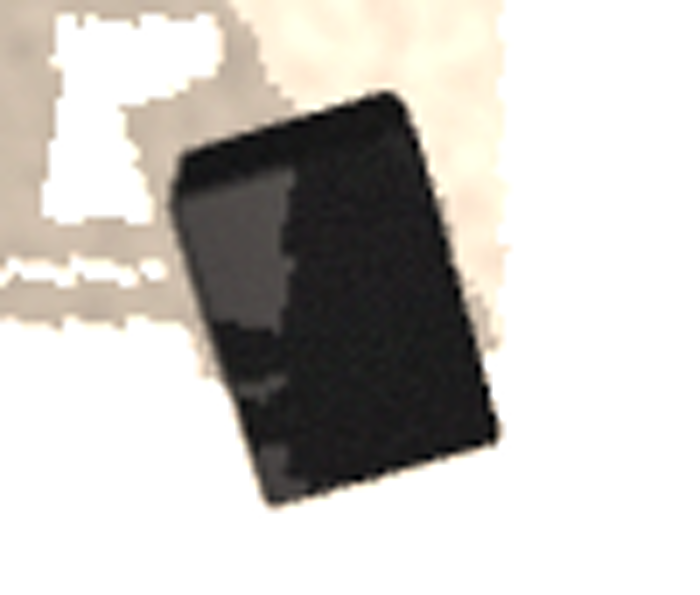

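Crop: the module's top-face corners are near full-image pixels (264.6,178.1), (299,169.7), (311,212.4), (278.9,222.1).

```bash
python3 - <<'E'
from h import *
import json
pose=[np.array(a) for a in json.load(open("pics/w1.json"))]
c=[(264.6,178.1),(299,169.7),(311,212.4),(278.9,222.1)]
for z in(.045,.052):
    P=np.array([onz(*ray("wrist",p,pose),z) for p in c]);print(z,P.mean(0),P)
    for i in range(4):
        d=P[(i+1)%4]-P[i];print(np.linalg.norm(d)*1e3,np.degrees(np.arctan2(d[1],d[0])))
E
```

```text
0.045 [ 0.468  -0.3227  0.045 ] [[ 0.4428 -0.3103  0.045 ]
 [ 0.4726 -0.2963  0.045 ]
 [ 0.4925 -0.3344  0.045 ]
 [ 0.4642 -0.3499  0.045 ]]
32.91789519498221 25.09261897290898
42.9643792184334 -62.42883043734361
32.26791259864178 -151.34882668339458
45.00046727742953 118.36685927350089
0.052 [ 0.4675 -0.3212  0.052 ] [[ 0.4429 -0.309   0.052 ]
 [ 0.472  -0.2954  0.052 ]
 [ 0.4914 -0.3326  0.052 ]
 [ 0.4637 -0.3477  0.052 ]]
32.145673111704475 25.09261897290899
41.95647630634651 -62.42883043734371
31.51093848038927 -151.34882668339458
43.94479970258575 118.36685927350092
```

Request:
jog_arm:
  increments:
    - [[9, -12, -16, 4, -1], [9, -12, -16, 4, -1], [9, -12, -16, 4, -1], [9, -12, -16, 4, -1], [0, 0, 0, 0, -1], [0, 0, 0, 0, -1], [0, 0, 0, 0, -1], [0, 0, 0, 0, -1]]

```text
t: 2.2
position: [0.4946, -0.3782, 0.3016]
eef_rot: [1.648, 2.674, -0.0]
ft_force: [1.1, 0.5, 0.4]
width: 0.0927
gripper_force: 0.0
```

```bash
python3 snap.py w2; python3 - <<'E'
from h import *
import json
im=cv2.imread("pics/w2.png")
pose=[np.array(a) for a in json.load(open("pics/w2.json"))]
u,v=proj("wrist",np.array([.4675,-.321,.05]),pose).astype(int);print(u,v)
u0,v0=u-70,v-52
im=np.clip(im[v0:v0+104,u0:u0+140].astype(float)*2.2+10,0,255).astype(np.uint8);print(u0,v0)
cv2.imwrite("pics/w2c.png",cv2.resize(im,None,fx=5.5,fy=5.5,interpolation=cv2.INTER_CUBIC))
E
```

```text
2.2 [ 0.4946 -0.3782  0.3016] yaw 116.7116035969271 q [-0.8317  0.4674  1.4903  0.      1.1828 -1.2979] qd 0.0033136147002601627
280 137
210 85
```

View pics/w2c.png

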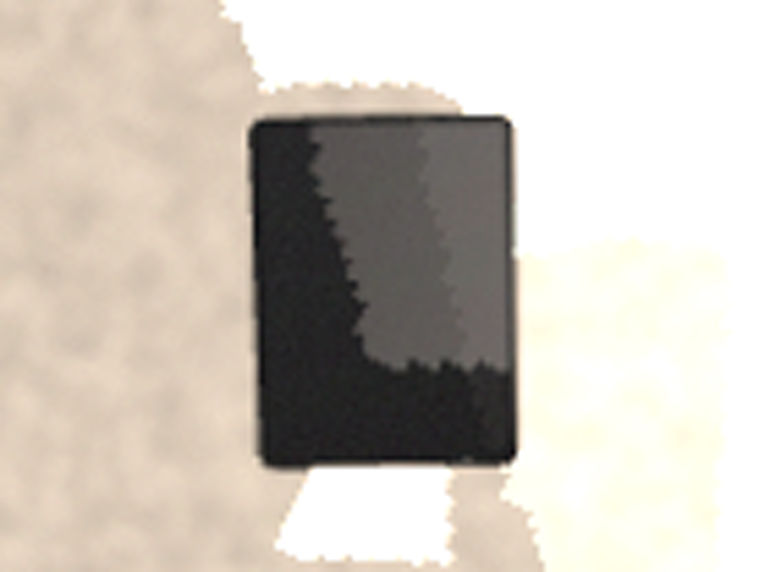

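The module fills the crop squarely, with corners near full pixels (255.5,106.5), (303.3,106.1), (303.8,169.7), (257.6,169.7).

```bash
python3 - <<'E'
from h import *
import json
L=lambda n:[np.array(a) for a in json.load(open(f"pics/{n}.json"))]
c1=[(264.6,178.1),(299,169.7),(311,212.4),(278.9,222.1)]
c2=[(255.5,106.5),(303.3,106.1),(303.8,169.7),(257.6,169.7)]
P=np.array([onz(*ray("wrist",p,L("w2")),.051) for p in c2]);print(P.mean(0))
for i in range(4):
    d=P[(i+1)%4]-P[i];print(np.linalg.norm(d)*1e3,np.degrees(np.arctan2(d[1],d[0])))
T=[tri([ray("wrist",a,L("w1")),ray("wrist",b,L("w2"))]) for a,b in zip(c1,c2)]
print(T,np.mean([t[0] for t in T],0))
E
```

```text
[ 0.4674 -0.3216  0.051 ]
33.26268706581165 27.30981653596695
45.2717397303677 -62.21316008115593
32.967290245871666 -153.2052073770518
44.97888101548395 118.16795645347607
[(array([ 0.4424, -0.3092,  0.0511]), [np.float64(0.4), np.float64(0.4)]), (array([ 0.4713, -0.2945,  0.0574]), [np.float64(0.1), np.float64(0.1)]), (array([ 0.4935, -0.3351,  0.0418]), [np.float64(0.5), np.float64(0.5)]), (array([ 0.4637, -0.3498,  0.0454]), [np.float64(0.4), np.float64(0.4)])] [ 0.4677 -0.3221  0.0489]
```

Request:
jog_arm:
  increments:
    - [[-9, 19, 0, 0.5, -0.3], [-9, 19, 0, 0, -0.3], [-9, 18, -8, 0, -0.3], [0, 0, -30, 0, -0.3], [0, 0, -30, 0, -0.3], [0, 0, -20, 0, -0.3], [0, 0, -10, 0, -0.3], [0, 0, 0, 0, -0.3]]
  newtons: 25

```text
t: 3.25
position: [0.4676, -0.3223, 0.2025]
eef_rot: [-1.636, -2.681, -0.0]
ft_force: [-0.0, -0.8, -0.7]
width: 0.0607
gripper_force: 0.0
```

Request:
jog_arm:
  increments:
    - [[0, 0, 0, 0, 1], [0, 0, 0, 0, 1], [0, 0, 0, 0, 1], [0, 0, 0, 0, 1], [0, 0, 0, 0, 1], [0, 0, 10, 0, 1], [0, 0, 20, 0, 1], [0, 0, 20, 0, 1]]
  newtons: 25

```text
t: 4.25
position: [0.4675, -0.3222, 0.2533]
eef_rot: [-1.636, -2.681, -0.0]
ft_force: [-0.0, -0.5, -0.8]
width: 0.0339
gripper_force: 25.0
```

Request:
jog_arm:
  increments:
    - [[0, 0, 50, -1.5, 1], [15, 41, 30, -1.5, 1], [15, 41, 30, -1.5, 1], [15, 42, 20, -1.5, 1], [15, 42, 20, -1.5, 1], [16, 42, 10, -1.5, 1], [16, 42, 10, -1.5, 1], [16, 42, 0, -1.5, 1]]

```text
t: 5.25
position: [0.576, -0.0289, 0.424]
eef_rot: [1.908, 2.494, 0.001]
ft_force: [0.8, -0.7, -1.4]
width: 0.034
gripper_force: 25.0
```

Request:
jog_arm:
  increments:
    - [[0, 0, 0, 0, 1], [0, 0, 0, 0, 1], [0, 0, 0, 0, 1], [0, 0, 0, 0, 1], [0, 0, 0, 0, 1], [0, 0, 0, 0, 1], [0, 0, 0, 0, 1], [0, 0, 0, 0, 1]]

```text
t: 6.25
position: [0.5757, -0.0304, 0.4227]
eef_rot: [-1.907, -2.496, 0.0]
ft_force: [0.1, 0.2, -1.1]
width: 0.0341
gripper_force: 25.0
```

```bash
python3 snap.py w3; python3 - <<'E'
from h import *
im=cv2.imread("pics/w3.png")
cv2.imwrite("pics/w3b.png",cv2.resize(np.clip(im*1.6,0,255).astype(np.uint8)[0:400],(790,564),interpolation=cv2.INTER_CUBIC))
E
```

```text
6.25 [ 0.5757 -0.0304  0.4227] yaw 105.23377046190582 q [-0.2461  0.2954  1.4407 -0.      1.4055 -0.512 ] qd 0.001710455689373163
```

View pics/w3b.png

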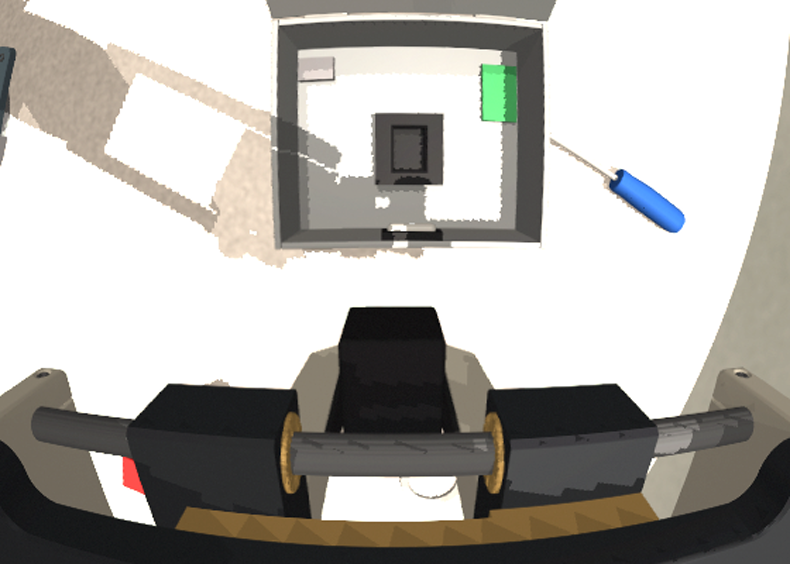

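The view (scaled by 1.41) shows the socket hole at (391–428, 125–174), block corners near (376,114) and (443,185), rim corners near (275,24), (546,24), (541,246), (276,246), and catch at (412,233). I'll take a second viewpoint and get corners subpixel in both.

Request:
jog_arm:
  increments:
    - [[-8, 0, -15, 0, 1], [-8, 0, -15, 0, 1], [-8, 0, -15, 0, 1], [-6, 0, -15, 0, 1], [0, 0, 0, 0, 1], [0, 0, 0, 0, 1], [0, 0, 0, 0, 1], [0, 0, 0, 0, 1]]

```text
t: 7.3
position: [0.546, -0.0304, 0.3633]
eef_rot: [1.907, 2.496, 0.001]
ft_force: [0.8, -0.8, -1.3]
width: 0.0336
gripper_force: 25.0
```

```bash
python3 snap.py w4; python3 - <<'E'
from h import *
import json
tiles=[]
for n in("w3","w4"):
    pose=[np.array(a) for a in json.load(open(f"pics/{n}.json"))]
    u,v=proj("wrist",np.array([.560,.058,.023]),pose).astype(int);print(n,u-40,v-40)
    im=cv2.imread(f"pics/{n}.png")[max(v-40,0):v+40,u-40:u+40];g=np.clip(im.astype(float)*2.4+10,0,255).astype(np.uint8)
    tiles.append(cv2.resize(g,(400,400),interpolation=cv2.INTER_CUBIC))
cv2.imwrite("pics/soc.png",np.hstack(tiles))
E
```

```text
7.3 [ 0.546  -0.0304  0.3633] yaw 105.23388445564214 q [-0.2597  0.284   1.6057  0.      1.251  -0.5256] qd 0.004583442839186786
w3 245 68
w4 275 74
```

View pics/soc.png

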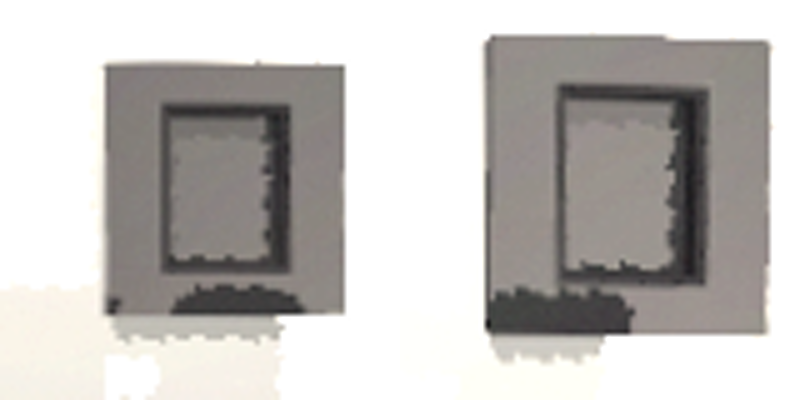

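Tiles (5x; left w3, right w4): block corners (106,66)-(345,314) and (88,38)-(367,333); hole outer chamfer (162,104)-(291,272) and (157,86)-(309,284).

```bash
python3 - <<'E'
from h import *
import json
L=lambda n:[np.array(a) for a in json.load(open(f"pics/{n}.json"))]
pts={"w3":((245,68),[(106,66),(344,66),(345,314),(105,314),(162,104),(291,104),(291,272),(162,272)]),
"w4":((275,74),[(88,38),(369,41),(367,333),(88,332),(157,86),(311,86),(307,284),(158,284)])}
R={n:[ray("wrist",np.array(o)+(np.array(p)+.5)/5-.5,L(n)) for p in c] for n,(o,c) in pts.items()}
T=np.array([tri([a,b])[0] for a,b in zip(R["w3"],R["w4"])]);print(T,"\nmean blk",T[:4].mean(0),"hole",T[4:].mean(0))
for n in R:
    P=np.array([onz(*r,.023) for r in R[n]]);print(n,P[:4].mean(0),P[4:].mean(0))
    for j in(0,4):
        Q=P[j:j+4]
        for i in range(4):
            d=Q[(i+1)%4]-Q[i];print("  ",np.linalg.norm(d)*1e3,np.degrees(np.arctan2(d[1],d[0]))%90)
# rim, from w3 (view scale 790/560)
k=560/790
P=np.array([onz(*ray("wrist",(u*k,v*k),L("w3")),.08) for u,v in[(275,24),(546,24),(541,246),(276,246)]]);print(P,P.mean(0))
for i in range(4):
    d=P[(i+1)%4]-P[i];print("  ",np.linalg.norm(d)*1e3,np.degrees(np.arctan2(d[1],d[0]))%90)
E
```

```text
[[0.5293 0.0845 0.013 ]
 [0.5825 0.0989 0.0214]
 [0.5988 0.0425 0.0194]
 [0.5448 0.0272 0.0202]
 [0.5446 0.0782 0.0206]
 [0.5729 0.0859 0.027 ]
 [0.5837 0.0484 0.0221]
 [0.555  0.0402 0.0255]] 
mean blk [0.5638 0.0633 0.0185] hole [0.5641 0.0632 0.0238]
w3 [0.5639 0.0629 0.023 ] [0.5641 0.0632 0.023 ]
   54.5673483875424 15.838247504893205
   58.23677561651446 15.889216735024462
   55.54673824740957 15.621119354534045
   58.03366023079652 14.922812745300476
   29.55511320472605 15.81639969285713
   39.33626893920917 15.543030537121226
   29.74137479931982 15.666050512970713
   39.25955724428176 15.270806635354958
w4 [0.5635 0.0631 0.023 ] [0.5642 0.0633 0.023 ]
   55.21585604550448 16.64457062447899
   58.463924257368454 15.774981067348506
   55.528717122564196 16.14296133517172
   57.983435631089705 15.460676564293408
   30.25929056932227 17.16277711563819
   39.416221309818525 14.852619308508096
   29.518427546501467 16.52179896579625
   39.063129900795346 15.921641154814324
[[ 0.4461  0.1267  0.08  ]
 [ 0.633   0.1813  0.08  ]
 [ 0.675   0.0204  0.08  ]
 [ 0.4884 -0.0311  0.08  ]] [0.5606 0.0743 0.08  ]
   194.66995603248265 16.288460271993642
   166.29814987723583 14.636765995929977
   193.62189083028787 15.438194169988208
   163.39826357266324 14.982553531090403
```

Request:
jog_arm:
  increments:
    - [[5, 24, 0, 0.4, 1], [5, 24, 0, 0, 1], [4, 24, -8, 0, 1], [4, 21.6, -30, 0, 1], [0, 0, -40, 0, 1], [0, 0, -35, 0, 1], [0, 0, -15, 0, 1], [0, 0, 0, 0, 1]]

```text
t: 8.35
position: [0.5636, 0.0631, 0.2342]
eef_rot: [-1.898, -2.502, 0.001]
ft_force: [-0.4, -0.1, -0.5]
width: 0.0337
gripper_force: 25.0
```

```bash
python3 snap.py w5
```

```text
8.35 [0.5636 0.0631 0.2342] yaw 105.62088318602981 q [-0.0851  0.4566  1.7024 -0.      0.9843 -0.3577] qd 0.03194305404553073
```

Request:
jog_arm:
  increments:
    - [[0, 0, -2, 0, 1], [0, 0, -2, 0, 1], [0, 0, -2, 0, 1], [0, 0, -2, 0, 1], [0, 0, -2, 0, 1], [0, 0, -2, 0, 1], [0, 0, -2, 0, 1], [0, 0, 0, 0, 1]]

```text
t: 9.4
position: [0.564, 0.0629, 0.2208]
eef_rot: [1.898, 2.502, 0.0]
ft_force: [2.2, -1.8, -0.9]
width: 0.0338
gripper_force: 25.0
```

Request:
jog_arm:
  increments:
    - [[0, 0, -2, 0, 1], [0, 0, -2, 0, 1], [0, 0, -2, 0, 1], [0, 0, -1.5, 0, 1], [0, 0, -1, 0, 1], [0, 0, -1, 0, 1], [0, 0, 0, 0, 1], [0, 0, 0, 0, 1]]

```text
t: 10.4
position: [0.5639, 0.0629, 0.2123]
eef_rot: [1.898, 2.502, -0.0]
ft_force: [-0.4, -4.8, 8.3]
width: 0.0339
gripper_force: 25.0
```

Request:
jog_arm:
  increments:
    - [[0, 0, -0.5, 0, 1], [0, 0, -0.5, 0, 1], [0, 0, -0.5, 0, 1], [0, 0, -0.5, 0, 1], [0, 0, 0, 0, 1], [0, 0, 0, 0, 1], [0, 0, 0, 0, 1], [0, 0, 0, 0, 1]]

```text
t: 11.4
position: [0.5638, 0.063, 0.2123]
eef_rot: [1.897, 2.502, 0.0]
ft_force: [-6.8, -4.5, 24.4]
width: 0.0334
gripper_force: 25.0
```

Request:
jog_arm:
  increments:
    - [[0, 0, 1, 0, -0.4], [0, 0, 0, 0, -0.4], [0, 0, 0, 0, -0.4], [0, 0, 0, 0, -0.4], [0, 0, 20, 0, -0.4], [0, 0, 40, 0, -0.4], [0, 0, 50, 0, -0.4], [5, -20, 50, 0, -0.4]]

```text
t: 12.4
position: [0.5683, 0.0441, 0.3713]
eef_rot: [-1.896, -2.503, 0.0]
ft_force: [-0.0, -0.4, -0.6]
width: 0.0649
gripper_force: 0.0
```

Request:
jog_arm:
  increments:
    - [[7, -35, 20, 0, 1], [0, -35, 20, 0, 1], [0, 0, 0, 0, 1], [0, 0, 0, 0, 1], [0, 0, 0, 0, 1], [0, 0, 0, 0, 1], [0, 0, 0, 0, 1], [0, 0, 0, 0, 1]]

```text
t: 13.4
position: [0.5757, -0.0265, 0.4101]
eef_rot: [-1.898, -2.503, 0.0]
ft_force: [0.6, -0.2, 0.2]
width: 0.0003
gripper_force: 0.0
```

```bash
python3 snap.py w6; python3 - <<'E'
from h import *
im=cv2.imread("pics/w6.png");cv2.imwrite("pics/w6b.png",cv2.resize(np.clip(im*1.8,0,255).astype(np.uint8)[0:280,120:480],(770,599),interpolation=cv2.INTER_CUBIC))
E
```

```text
13.4 [ 0.5757 -0.0265  0.4101] yaw 105.65682182878322 q [-0.2394  0.3025  1.4617  0.      1.3776 -0.5127] qd 0.0024434352296212915
```

View pics/w6b.png

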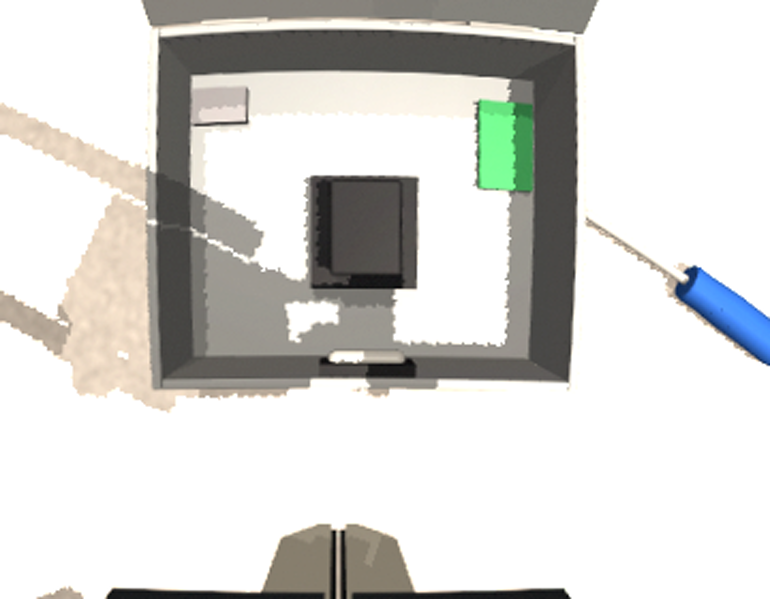

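The module sits square and seated on its block (370,232 in the crop), and the catch is at (367,357). Next I'll check the door's free edge by triangulation.

```bash
python3 - <<'E'
from h import *
ey=np.array([-.269,.963,0]);H=np.array([.5379,.1567,.08])
for a,b in[((165,169),(236,226)),((187,256),(344,222))]:
    x,r=tri([ray("top",a),ray("side",b)]);d=x-H;print(x,r,"e",d@ey,"h",d[2],"theta",np.pi-np.arctan2(d[2],d@ey))
E
```

```text
[0.6133 0.2538 0.2267] [np.float64(2.5), np.float64(2.5)] e 0.07318199517414828 h 0.14670403334969406 theta 2.0335163522651127
[0.4239 0.2035 0.2327] [np.float64(1.7), np.float64(1.7)] e 0.07572548885820582 h 0.15268873727490334 theta 2.031196112175257
```

Request:
jog_arm:
  increments:
    - [[0, 0, 56, 0, 1], [-12, 51, 4, 0, 1], [-12, 51, 0, 0, 1], [-12, 51, 0, 0, 1], [-12, 51, 0, 0, 1], [-12, 51, 0, 0, 1], [-12, 51, 0, 0, 1], [0, 0, 0, 0, 1]]

```text
t: 14.45
position: [0.5024, 0.2823, 0.4702]
eef_rot: [-1.892, -2.507, -0.001]
ft_force: [0.0, -0.1, -0.7]
width: 0.0006
gripper_force: 0.0
```

Request:
jog_arm:
  increments:
    - [[0, 0, -25, 0, 1], [0, 0, -25, 0, 1], [0, 0, -24, 0, 1], [0, 0, 0, 0, 1], [0, 0, 0, 0, 1], [0, 0, 0, 0, 1], [0, 0, 0, 0, 1], [0, 0, 0, 0, 1]]

```text
t: 15.45
position: [0.5037, 0.2793, 0.3967]
eef_rot: [1.898, 2.503, 0.001]
ft_force: [-0.1, -0.1, 0.1]
width: 0.0006
gripper_force: 0.0
```

```bash
python3 - <<'E'
from h import *
s=sense();print(s["position"],s["ft_force"])
ey=np.array([-.269,.963,0]);H=np.array([.5379,.1567,.08]);w=.008
def tcp(e,h): return H+e*ey+[0,0,h+nose_length]
e0=(s["position"]-H)@ey;h0=s["position"][2]-.08-nose_length;print(e0,h0)
path=[(e,.131) for e in np.linspace(e0,.016,9)[1:]]
for th in np.linspace(1.57,.1,25)[1:]:
    S=np.interp(th,[.1,1.57],[.143,.131]);path.append((-S*np.cos(th)+.008*np.sin(th)+w,S*np.sin(th)+.008*np.cos(th)))
c=s["position"]*1e3
for i,p in enumerate(path):
    d=np.round(tcp(*p)*1e3-c);c=c+d;print(i//8,d.astype(int).tolist(),end=" ")
    if i%8==7:print("->",c)
E
```

```text
[0.5037 0.2793 0.3967] [-0.1291 -0.1153  0.109 ]
0.1272224447195314 0.1306354658128886
0 [4, -13, 0] 0 [3, -14, 0] 0 [4, -13, 0] 0 [4, -14, 0] 0 [4, -13, 0] 0 [3, -13, 0] 0 [4, -14, 0] 0 [4, -13, 0] -> [533.7101 172.2601 396.7355]
1 [2, -8, 1] 1 [2, -8, 0] 1 [2, -8, 0] 1 [3, -8, -1] 1 [2, -7, -1] 1 [2, -8, -2] 1 [2, -8, -2] 1 [2, -7, -3] -> [550.7101 110.2601 388.7355]
2 [2, -8, -3] 2 [2, -7, -4] 2 [2, -7, -4] 2 [2, -7, -5] 2 [2, -6, -5] 2 [2, -6, -5] 2 [1, -6, -6] 2 [2, -6, -7] -> [565.7101  57.2601 349.7355]
3 [1, -5, -6] 3 [2, -5, -7] 3 [1, -4, -8] 3 [1, -4, -7] 3 [1, -4, -8] 3 [1, -3, -8] 3 [1, -2, -9] 3 [0, -2, -8] -> [573.7101  28.2601 288.7355]
```

Request:
jog_arm:
  increments:
    - [[4, -13, 0, 0, 1], [3, -14, 0, 0, 1], [4, -13, 0, 0, 1], [4, -14, 0, 0, 1], [4, -13, 0, 0, 1], [3, -13, 0, 0, 1], [4, -14, 0, 0, 1], [4, -13, 0, 0, 1]]

```text
t: 16.45
position: [0.5338, 0.1712, 0.3961]
eef_rot: [-1.899, -2.502, 0.001]
ft_force: [-1.5, 2.5, 1.9]
width: 0.0005
gripper_force: 1.5
```

Request:
jog_arm:
  increments:
    - [[2, -8, 1, 0, 1], [2, -8, 0, 0, 1], [2, -8, 0, 0, 1], [3, -8, -1, 0, 1], [2, -7, -1, 0, 1], [2, -8, -2, 0, 1], [2, -8, -2, 0, 1], [2, -7, -3, 0, 1]]

```text
t: 17.45
position: [0.5509, 0.1096, 0.3882]
eef_rot: [1.899, 2.502, 0.0]
ft_force: [-0.1, 2.0, -0.4]
width: 0.0008
gripper_force: 0.9
```

```bash
python3 snap.py s1 side; python3 - <<'E'
import cv2,numpy as np
im=cv2.imread("pics/s1.png")[130:330,180:420];cv2.imwrite("pics/s1c.png",cv2.resize(np.clip(im*1.3,0,255).astype(np.uint8),(720,600)))
E
```

```text
17.45 [0.5509 0.1096 0.3882] yaw 105.62341068371742 q [-0.0021  0.2908  1.5324 -0.0001  1.318  -0.2747] qd 0.10148227129991512
```

View pics/s1c.png

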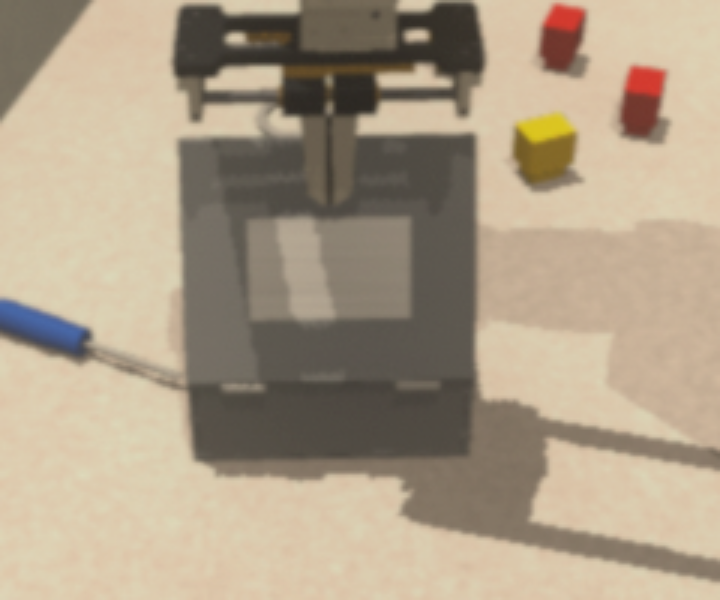

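The door is past upright and leaning inward, with the fingertips on its outer face at crop (330,200). I'll continue.

Request:
jog_arm:
  increments:
    - [[2, -8, -3, 0, 1], [2, -7, -4, 0, 1], [2, -7, -4, 0, 1], [2, -7, -5, 0, 1], [2, -6, -5, 0, 1], [2, -6, -5, 0, 1], [1, -6, -6, 0, 1], [2, -6, -7, 0, 1]]

```text
t: 18.5
position: [0.5658, 0.0568, 0.3489]
eef_rot: [1.899, 2.503, 0.0]
ft_force: [0.4, 1.6, -0.1]
width: 0.0007
gripper_force: 0.6
```

Request:
jog_arm:
  increments:
    - [[1, -5, -6, 0, 1], [2, -5, -7, 0, 1], [1, -4, -8, 0, 1], [1, -4, -7, 0, 1], [1, -4, -8, 0, 1], [1, -3, -8, 0, 1], [1, -2, -9, 0, 1], [0, -2, -5, 0, 1]]

```text
t: 19.5
position: [0.5737, 0.0281, 0.2905]
eef_rot: [-1.899, -2.502, 0.0]
ft_force: [-0.3, 0.5, 1.6]
width: 0.0006
gripper_force: 0.4
```

Request:
jog_arm:
  increments:
    - [[1, -4, -1, 0, 1], [1, -4, -1, 0, 1], [1, -3, -2, 0, 1], [0, 0, -2, 0, 1], [0, 0, -2, 0, 1], [0, 0, -2, 0, 1], [0, 0, -2, 0, 1], [0, 0, -1, 0, 1]]

```text
t: 20.5
position: [0.577, 0.0168, 0.2788]
eef_rot: [1.898, 2.501, 0.0]
ft_force: [0.4, -0.5, 0.8]
width: 0.0005
gripper_force: 0.7
```

Request:
jog_arm:
  increments:
    - [[0, 0, -0.5, 0, 1], [0, 0, -0.5, 0, 1], [0, 0, -0.5, 0, 1], [0, 0, -0.5, 0, 1], [0, 0, -0.5, 0, 1], [0, 0, -0.5, 0, 1], [0, 0, 0, 0, 1], [0, 0, 0, 0, 1]]

```text
t: 21.5
position: [0.5767, 0.0172, 0.2753]
eef_rot: [1.899, 2.503, 0.0]
ft_force: [-0.1, -0.3, -0.2]
width: 0.0006
gripper_force: 0.0
```

Request:
jog_arm:
  increments:
    - [[0, 0, -0.5, 0, 1], [0, 0, -0.5, 0, 1], [0, 0, -0.5, 0, 1], [0, 0, -0.5, 0, 1], [0, 0, -0.5, 0, 1], [0, 0, 0, 0, 1], [0, 0, 0, 0, 1], [0, 0, 0, 0, 1]]

```text
t: 22.5
position: [0.5766, 0.0173, 0.2742]
eef_rot: [1.898, 2.502, 0.0]
ft_force: [-4.2, 0.8, 10.6]
width: 0.0005
gripper_force: 5.3
```

Request:
jog_arm:
  increments:
    - [[0, 0, -0.5, 0, 1], [0, 0, -0.5, 0, 1], [0, 0, 0, 0, 1], [0, 0, 30, 0, 1], [0, -10, 40, 0, 1], [0, -15, 40, 0, 1], [0, -20, 40, 0, 1], [0, 0, 0, 0, 1]]

```text
t: 23.5
position: [0.5774, -0.0291, 0.4254]
eef_rot: [1.896, 2.496, 0.004]
ft_force: [0.1, -0.5, -0.6]
width: 0.0003
gripper_force: 0.0
```

Request:
jog_arm:
  increments:
    - [[0, 0, 0, 0, 1], [0, 0, 0, 0, 1], [0, 0, 0, 0, 1], [0, 0, 0, 0, 1], [0, 0, 0, 0, 1], [0, 0, 0, 0, 1], [0, 0, 0, 0, 1], [0, 0, 0, 0, 1]]

```text
t: 24.5
position: [0.5767, -0.0278, 0.4218]
eef_rot: [1.899, 2.503, 0.0]
ft_force: [0.2, -0.3, 0.8]
width: 0.0005
gripper_force: 0.0
```

```bash
python3 snap.py w7; python3 snap.py s2 side; python3 - <<'E'
import cv2,numpy as np
a=cv2.imread("pics/w7.png")[0:300,80:480];b=cv2.imread("pics/s2.png")[130:430,160:420]
f=lambda i:cv2.resize(np.clip(i*1.4,0,255).astype(np.uint8),(395,400))
cv2.imwrite("pics/fin.png",np.hstack([f(a),f(b)]))
E
```

```text
24.5 [ 0.5767 -0.0278  0.4218] yaw 105.62693908916971 q [-0.2413  0.2974  1.4402 -0.      1.4039 -0.514 ] qd 0.0017556621269539492
24.55 [ 0.5767 -0.0278  0.4218] yaw 105.62734723282617 q [-0.2413  0.2974  1.4401  0.      1.4039 -0.5141] qd 0.0011301076563860638
```

View pics/fin.png

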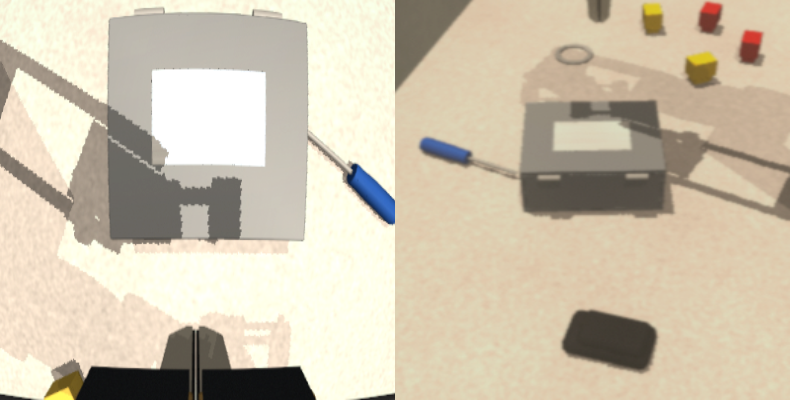

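The door lies flat over the box in both views, and the mouse, screwdriver and ring look undisturbed.

```bash
python3 -c "
from rig import finish_job
print(finish_job())"
```

```text
the job is handed in; nothing more can be done
None
```

I plugged the module fully home in the socket, then closed the door and pressed it until it snapped flush. The mouse, screwdriver and bearing ring were left alone, and I handed the job in at about 24.6 s.

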